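Hang the sample roaster's charge cups back in their rack by size

TASK

The sample roaster's four charge cups, one for each batch size, have been left about the bench. Hang every cup upright in the rack hole made for it, largest cup in the largest hole down to the smallest in the smallest, let down until its grip band rests flat on the steel plate. Leave the cupping spoon and the marker pen where they are.

Things in the scene. Friction and masses are not known exactly. Their poses are not given: they have to be found in the camera images.
- cup_xl: largest charge cup: open tapered metal cup, 76 mm high, round its top a straight charcoal grip band 68 mm across, from 3 mm to 24 mm below the rim. Band underside: flat shoulder 52 mm above the foot; below it the cup tapers from 58 to 44 mm across at the foot. Wall 2.5 mm, with band 7.5 mm. Stands upright. Origin: centre of foot's underside; z up
- cup_l: second largest charge cup: open tapered metal cup, 68 mm high, round its top a straight brick-red grip band 60 mm across, from 3 mm to 24 mm below the rim. Band underside: flat shoulder 44 mm above the foot; below it the cup tapers from 50 to 36 mm across at the foot. Wall 2.5 mm, with band 7.5 mm. Stands upright. Origin: centre of foot's underside; z up
- cup_m: second smallest charge cup: open tapered metal cup, 60 mm high, round its top a straight blue grip band 52 mm across, from 3 mm to 24 mm below the rim. Band underside: flat shoulder 36 mm above the foot; below it the cup tapers from 42 to 28 mm across at the foot. Wall 2.5 mm, with band 7.5 mm. Stands upright. Origin: centre of foot's underside; z up
- cup_s: smallest charge cup: open tapered metal cup, 52 mm high, round its top a straight cream grip band 44 mm across, from 3 mm to 24 mm below the rim. Band underside: flat shoulder 28 mm above the foot; below it the cup tapers from 34 to 20 mm across at the foot. Wall 2.5 mm, with band 7.5 mm. Stands upright. Origin: centre of foot's underside; z up
- plate_xl: deck plate with the largest hole, 61 mm across, right through; flat dark steel, 88 (x) by 80 (y) by 6 mm, fixed in the rack. The four plates lie edge to edge in a row along their y, largest hole at the +y end; tops 70 mm above the table, nothing above, hollow below. Origin: hole centre at the plate's underside (top at z = +6 mm); wooden rack 308 x 104 mm
- plate_l: deck plate with the second largest hole, 53 mm across, right through; flat dark steel, 88 (x) by 74 (y) by 6 mm, fixed in the rack. The four plates lie edge to edge in a row along their y, largest hole at the +y end; tops 70 mm above the table, nothing above, hollow below. Origin: hole centre at the plate's underside (top at z = +6 mm)
- plate_m: deck plate with the second smallest hole, 45 mm across, right through; flat dark steel, 88 (x) by 66 (y) by 6 mm, fixed in the rack. The four plates lie edge to edge in a row along their y, largest hole at the +y end; tops 70 mm above the table, nothing above, hollow below. Origin: hole centre at the plate's underside (top at z = +6 mm)
- plate_s: deck plate with the smallest hole, 37 mm across, right through; flat dark steel, 88 (x) by 60 (y) by 6 mm, fixed in the rack. The four plates lie edge to edge in a row along their y, largest hole at the +y end; tops 70 mm above the table, nothing above, hollow below. Origin: hole centre at the plate's underside (top at z = +6 mm)
- spoon: long steel cupping spoon lying on the table, 160 mm long, 15 mm high, a bystander (to the left of everything listed, beyond y = 0.42 m, stands a tall coffee mill); origin at the centre of its underside
- pen: white marker pen with a blue cap lying on the table, 135 mm long, 17 mm thick, a bystander; origin at the centre of its underside
Not all that is in view belongs to the job. What is shaped like the cup_l but yellow is not meant.

How it is judged:
By the outcome, as a careful person would: the job done as asked, in the order asked, and still so for the second after the job is handed in, with the robot touching nothing.
It also fails if it takes over 128 s, if anything falls off the work surface, if the arm or the gripper's body presses on something with over 40 N, if the wrist force passes 120 N, or if a joint passes its speed limit or range.

ROBOT

A 7-joint arm with a two-finger parallel gripper is mounted at the origin on a cart in front of the work surface, level with it; the furniture and walls round the work are solid. World frame = base frame: x ahead of the robot, y to its left, z up, the work surface at z = 0. Lengths are in m, angles in rad, forces in N, time in s.
With the tool pointing down it reaches from about 0.425 to 0.925 m from the base axis. Payload 6.8 kg.
Tool frame: the origin (TCP) lies between the finger pads; the fingertips stand 22 mm ahead of it and the grasp point (between the pads) lies 3 mm ahead of it; z points along the fingers, y is the line along which they close (so a half turn about z gives the same grasp; the last joint's range is limited). The gripper opens to 85 mm and grips with 20 to 120 N. Pads are 22 mm wide; open, the fingers measure 114 mm over their backs; the gripper's body (76 mm by 85 mm) begins 54 mm behind the grasp point. The pads swing forward as they close: fully open they stand 13 mm farther back than shut.
Start: joints at [-1.452, 0.477, 0.022, 1.555, -0.011, 1.109, -0.083], TCP at [0.152, 0.658, 0.253] pointing down, gripper open.
Joint ranges: [-2.96, 2.96], [-0.34, 2.1], [-1.41, 1.46], [0.24, 2.44], [-1.37, 4.51], [0.17, 1.92], [-2.96, 2.96]. Speed limits (rad/s): [2.39, 2.39, 3.14, 3.14, 3.14, 3.14, 3.14].

INTERFACE

Orientations are given as a unit quaternion [w, x, y, z].
In Python, from station import bot gives the robot as it stands.
- The arm moves only by the tool servo_tool, never from a script. Its argument "motion" is a list that holds one entry, the list of rows, each a list of 5 numbers: the opening, from 0 (shut) to 1 (fully open), then the shift along the world's x, y, z each as a share of 0.04 m, from -1 to 1, then the turn about the world's z as a share of 0.12 rad, from -1 to 1. A call has 1 to 20 rows; each row shifts and turns the commanded pose from where the row before left it; what a row does not reach is not made up. A row lasts 1/10 s, in which the tool goes at most 50 mm and 8.59 degrees, less where a joint would pass 70% of its speed; a pose out of reach is approached as far as the arm can. A call with a number of a shift or a turn outside -1 to 1 is refused whole. A call with a gripper value outside its range is refused whole. The fingers move at their own pace and stop on an object; "newtons" is the grip in N (left out, the last holds). Time passes only in rows, so rows that do not move let the fingers close. It gives the time, the measured TCP pose, the force, the opening and the grip force at its end, in the units of the state.
- bot.get_obs(): the state, without advancing time (a new reading comes with each control period).
- bot.read_camera(name): name is "side" or "top"; returns (picture, depth): 384x512x3 uint8, red, green, blue; 384x512 float32, m along the optical axis (not along the pixel's ray), 0 where there is no reading.
- bot.get_calibration(name): a dict with "fovy" (degrees; the focal length in pixels is half the picture's height over the tangent of half this angle, whatever the lens; pixels are square), "cx", "cy" (the principal point, pixels), "k1" (the pictures are not rectified: a ray, as slopes to the right and down, at radius r is drawn at 1 + k1 r^2 times it, then the intrinsics apply), "view" (4x4, takes a point from world to camera coordinates). Camera axes: x right, y down, z forward; pixel columns grow to the right and rows downward; lengths in m; the calibration is good to about 2 mm. A picture is of the moment at which its call begins. get_calibration takes no time and is no camera call.
- bot.hand_in(): hands the job in; it is judged then, once.
The state is a dict: "t": time; "q": joint angles; "joint_vel": joint speeds; "joint_torque": joint torques, N m; "eef_pos": TCP position; "tool_rot": TCP orientation; "contact_force": force on the tool from outside, world axes, zero at the start; "torque": the same for the moment, N m; "gripper_width": opening from 0.0 (shut) to 1.0 (fully open); "grasp_force": force on a finger pad.
Only numpy, scipy, OpenCV 4.12 (cv2) and the standard library are available. Lean on these libraries where they do the work, as an engineer would, in place of code of your own. Each camera call takes 0.05 s, during which the arm holds its last target. There are 200 camera calls.

## Working session

There is one attempt and no reset: what is moved stays moved. The work goes in short steps, Python scripts to look and compute and a tool call to move; the robot and the scene stay as the last step left them, time stands still between calls to the robot, and variables do not carry over. Pictures are saved under pics/ and viewed, at most 14 in all, crops included, and the job is handed in when it is done.

Besides the shell and the picture viewer there is one more tool, called after ">>>" as a command line: name --argument value ..., lists and objects as JSON in quotes. servo_tool: Moves the arm, as the interface text tells. Shift numbers are shares of 0.04 m and turn numbers shares of 0.12 rad, none past 1 either way. Its arguments: {"type":"object","properties":{"motion":{"type":"array"},"newtons":{"type":"number"}},"required":["motion"]}

```bash
mkdir -p pics; ls; cat > h.py <<'E'
import numpy as np,cv2
from station import bot
def cal(n):
    c=bot.get_calibration(n); f=192/np.tan(np.radians(c['fovy'])/2)
    return f,c['cx'],c['cy'],c['k1'],np.array(c['view'])
def slopes(n,uv):
    f,cx,cy,k,V=cal(n); d=(np.atleast_2d(uv)-[cx,cy])/f; s=d.copy()
    for _ in range(30): s=d/(1+k*(s**2).sum(1,keepdims=True))
    return s,V
def ray(n,uv):
    s,V=slopes(n,uv); R=V[:3,:3]; o=-R.T@V[:3,3]
    return o,np.c_[s,np.ones(len(s))]@R
def plane(n,uv,z):
    o,d=ray(n,uv); return o+d*((z-o[2])/d[:,2])[:,None]
def cloud(n,uv,dep):
    s,V=slopes(n,uv); p=np.c_[s,np.ones(len(s))]*np.asarray(dep)[:,None]
    return (p-V[:3,3])@V[:3,:3]
def proj(n,P):
    f,cx,cy,k,V=cal(n); p=np.atleast_2d(P)@V[:3,:3].T+V[:3,3]; s=p[:,:2]/p[:,2:]
    return s*(1+k*(s**2).sum(1,keepdims=True))*f+[cx,cy]
def snap(n,tag):
    im,d=bot.read_camera(n); cv2.imwrite(f'pics/{tag}.png',im[:,:,::-1]); np.savez(f'{tag}.npz',im=im,d=d); return im,d
E
python3 - <<'E'
from h import *
for n in('side','top'):
    snap(n,n+'0'); c=cal(n); print(n,c[:4],(-c[4][:3,:3].T@c[4][:3,3]).round(3),c[4][:3,:3].round(2).tolist())
print(bot.get_obs())
E
```

```text
pics
side (np.float64(487.23559838566575), 259.1621450245356, 189.3517095068911, -0.044806124666420026) [-0.018 -0.942  0.732] [[0.85, -0.53, 0.01], [-0.25, -0.42, -0.87], [0.47, 0.73, -0.49]]
top (np.float64(491.2125430343467), 262.33636643070474, 189.22974001656297, -0.0056482859151939435) [0.38  0.026 1.37 ] [[-0.0, -1.0, -0.02], [-0.98, 0.01, -0.17], [0.18, 0.02, -0.98]]
{'t': 0.1, 'q': array([-1.45207777,  0.4777214 ,  0.0223484 ,  1.55633775, -0.01150343,
        1.10927263, -0.08312569]), 'joint_vel': array([ 0.00074989, -0.00155477, -0.00047181, -0.00020775, -0.00102668,
       -0.0016226 ,  0.00010305]), 'joint_torque': array([ 3.40976891e-03, -5.97758675e+01,  1.61319852e+00, -2.81953669e+01,
        1.27932787e-02,  4.95958739e-03,  9.65432577e-06]), 'eef_pos': array([0.15169396, 0.65723809, 0.25242661]), 'tool_rot': array([-3.30967843e-05,  1.13172323e-01,  9.93575048e-01, -8.04775954e-04]), 'contact_force': array([-0.3152502 ,  0.06523157, -0.29034666]), 'torque': array([ 0.0500187 , -0.01412752, -0.01756592]), 'grasp_force': 0.0, 'gripper_width': 0.9992532982216501}
```

View pics/top0.png

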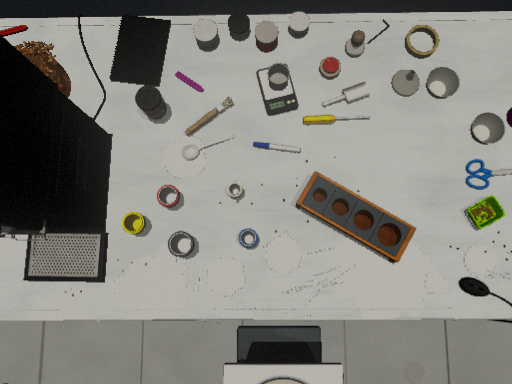

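View pics/side0.png

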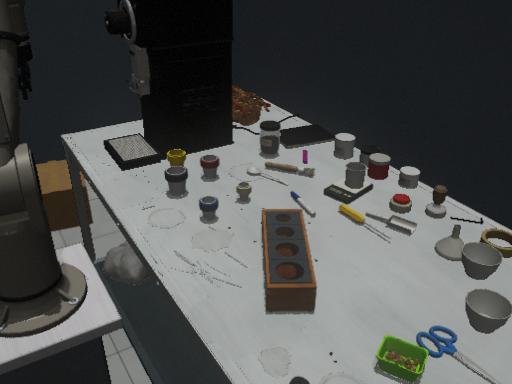

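The top view shows, at pixel: charcoal cup (181,244), brick-red cup (168,196), blue cup (248,238), cream cup (235,190) and a yellow look-alike (133,223). The rack runs from (320,195), smallest hole, to (388,235), largest hole. The spoon is at (205,148) and the pen at (276,148). The other things that could be mistaken are grey bowls and canisters at (440,83), (488,128), (278,75), (205,33) and (150,102); they have no bands, so they are rejected. Next come a close crop and the measurements.

```bash
python3 - <<'E'
from h import *
im=np.load('top0.npz')['im'];s=np.load('side0.npz')['im']
a=cv2.resize(im[125:275,115:425,::-1],None,fx=2.5,fy=2.5,interpolation=cv2.INTER_CUBIC)
cv2.imwrite('pics/c1.png',a[:375])
print(proj('top',[[0,0,0],[.152,.658,.253],[.5,.42,0]]).round(),proj('side',[[0,0,0],[.152,.658,.253]]).round())
d=np.load('top0.npz')['d'];ds=np.load('side0.npz')['d']
T=dict(xl=(181,244),l=(168,196),m=(248,238),s=(235,190),yel=(133,223))
S=dict(xl=(176,180),l=(210,165),m=(208,207),s=(244,190))
for n,D,dd in(('top',T,d),('side',S,ds)):
  for k,(u,v) in D.items():
    g=np.stack(np.meshgrid(np.arange(u-22,u+23),np.arange(v-22,v+23)),-1).reshape(-1,2)
    z=dd[g[:,1],g[:,0]];g=g[z>0];P=cloud(n,g,z[z>0]);tab=np.median(P[P[:,2]<.012,2])
    zt=np.percentile(P[:,2],99.5); top=P[P[:,2]>zt-.006]
    print(n,k,'table',tab.round(4),'top',zt.round(4),'rimctr',((top.min(0)+top.max(0))/2)[:2].round(4),(top.max(0)-top.min(0)).round(3),len(top))
# rack plate holes: dark steel top
for z in(.07,):
  uv=np.array([(320,195),(340.5,207),(363.5,220),(388.5,235)]);print(plane('top',uv,z).round(4))
uv=np.array([(330,192),(352,205),(376,222),(345,216)]);print(cloud('top',uv,d[uv[:,1],uv[:,0]]).round(4))
E
```

```text
[[282. 424.]
 [-17. 383.]
 [131. 234.]] [[ 33. 297.]
 [ 27.  93.]]
top xl table 0.0003 top 0.0785 rimctr [0.4654 0.2665] [0.063 0.064 0.013] 145
top l table 0.0002 top 0.0698 rimctr [0.5967 0.305 ] [0.058 0.058 0.011] 125
top m table 0.0004 top 0.0632 rimctr [0.4827 0.0878] [0.045 0.048 0.007] 75
top s table 0.0004 top 0.0541 rimctr [0.6155 0.1252] [0.039 0.042 0.014] 80
top yel table 0.0001 top 0.0703 rimctr [0.5237 0.3969] [0.057 0.057 0.011] 120
side xl table -0.0006 top 0.0759 rimctr [0.4645 0.2649] [0.067 0.066 0.009] 122
side l table -0.0005 top 0.0672 rimctr [0.5975 0.3027] [0.058 0.057 0.01 ] 88
side m table -0.0007 top 0.0593 rimctr [0.4808 0.0878] [0.05  0.05  0.008] 106
side s table -0.0005 top 0.0682 rimctr [ 0.5731 -0.0488] [0.015 0.017 0.008] 19
[[ 0.5943 -0.1054  0.07  ]
 [ 0.5615 -0.1591  0.07  ]
 [ 0.5264 -0.2188  0.07  ]
 [ 0.4863 -0.2828  0.07  ]]
[[ 0.6016 -0.1319  0.0736]
 [ 0.5663 -0.1894  0.0727]
 [ 0.5209 -0.2516  0.0698]
 [ 0.5376 -0.1706  0.0676]]
```

View pics/c1.png

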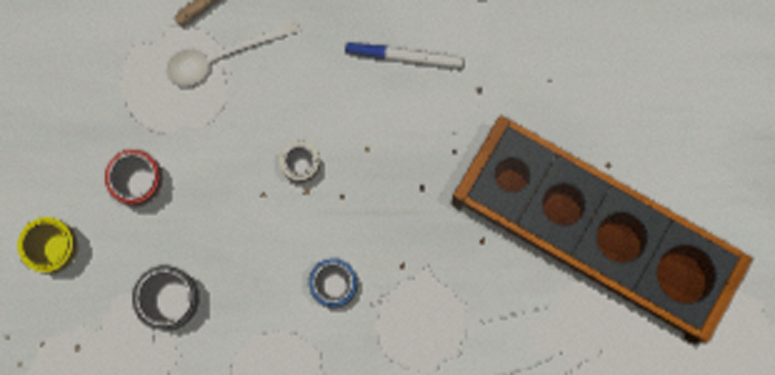

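The crop confirms the choice: charcoal at crop (167,297), brick-red (133,177), blue (333,283) and cream (300,162). The yellow one at (47,245) is the decoy. The holes grow from (512,175) to (686,273). Now I'll refine the cup and hole centres from both views.

```bash
cat > m.py <<'E'
from h import *
from scipy.optimize import least_squares
def tri(a,b):
    (o1,d1),(o2,d2)=a,b; A=np.c_[d1[0],-d2[0]]; t=np.linalg.lstsq(A,o2-o1,rcond=None)[0]
    p=o1+t[0]*d1[0];q=o2+t[1]*d2[0]; return (p+q)/2,np.linalg.norm(p-q)
def holes(n,im):
    H=cv2.cvtColor(im,cv2.COLOR_RGB2HSV); 
    m=((H[...,1]>90)&((H[...,0]<18)|(H[...,0]>172))).astype(np.uint8)
    roi=np.zeros_like(m)
    c=np.array([[.62,-.08],[.565,-.05],[.42,-.30],[.48,-.335]]); 
    ctr=np.array([.54,-.195,.07]); 
    # interior of the plates: shrink band round the row line
    a=np.array([.5943,-.1054]);b=np.array([.4863,-.2828]);u=(b-a)/np.linalg.norm(b-a);w=np.array([-u[1],u[0]])
    P=[a-u*.024+w*.038,a-u*.024-w*.038,b+u*.034-w*.038,b+u*.034+w*.038]
    cv2.fillPoly(roi,[proj(n,[[*p,.07] for p in P]).round().astype(int)],1)
    N,L,st,ce=cv2.connectedComponentsWithStats(m*roi)
    return [(st[i,4],ce[i],st[i,:4]) for i in range(1,N) if st[i,4]>40]
E
python3 - <<'E'
from m import *
ims={n:np.load(n+'0.npz')['im'] for n in('top','side')};dep={n:np.load(n+'0.npz')['d'] for n in ims}
hs={}
for n in ims:
    hs[n]=holes(n,ims[n])
    for a,c,b in hs[n]: print(n,a,c.round(1),b,plane(n,c,.067).round(4)[0])
if len(hs['top'])==len(hs['side'])==4:
    for k in 'top','side': hs[k].sort(key=lambda h:-h[0])
    for i in range(4): print('tri',tri(ray('top',hs['top'][i][1]),ray('side',hs['side'][i][1])))
# cups: band outline circle fits, silhouettes by depth > mid band; centre of all points above shoulder
C=dict(xl=(.4650,.266,.068,.076),l=(.597,.304,.060,.068),m=(.482,.0878,.052,.060),s=(.6155,.125,.044,.052))
for k,(x,y,D,hh) in C.items():
  for n in ims:
    u,v=proj(n,[x,y,hh])[0].astype(int)
    g=np.stack(np.meshgrid(np.arange(u-25,u+26),np.arange(v-25,v+26)),-1).reshape(-1,2)
    z=dep[n][g[:,1],g[:,0]];P=cloud(n,g,z);r=np.hypot(P[:,0]-x,P[:,1]-y)
    # outer band side points (side view)/rim annulus (top view)
    if n=='top': s=(P[:,2]>hh-.012)&(r<D/2+.012); 
    else: s=(P[:,2]>hh-.022)&(P[:,2]<hh-.005)&(r<D/2+.012)&(r>D/2-.006)&((P[:,0]-x)*(-.018-x)+(P[:,1]-y)*(-.942-y)>0)
    Q=P[s]; R0=D/2 if n=='side' else None
    if n=='side': f=least_squares(lambda p:np.hypot(Q[:,0]-p[0],Q[:,1]-p[1])-R0,[x,y],loss='soft_l1',f_scale=.002); e=f.x
    else:
      f=least_squares(lambda p:np.hypot(Q[:,0]-p[0],Q[:,1]-p[1])-p[2],[x,y,D/2-.004],loss='soft_l1',f_scale=.002); e=f.x
    print(k,n,s.sum(),e.round(4),'rim z',np.percentile(P[(r<D/2+.004),2],98).round(4))
E
```

```text
top 101 [319.1 196. ] [313 191  13  11] [ 0.592  -0.1032  0.067 ]
top 199 [339.9 206.8] [332 199  16  16] [ 0.5625 -0.1579  0.067 ]
top 296 [362.9 219.8] [354 211  19  19] [ 0.5272 -0.2177  0.067 ]
top 405 [388.6 234.5] [378 224  23  23] [ 0.488  -0.2839  0.067 ]
side 98 [284.7 251.6] [277 247  16   9] [ 0.518  -0.2198  0.067 ]
side 237 [286.5 271. ] [276 264  21  15] [ 0.4813 -0.2793  0.067 ]
xl top 224 [0.4656 0.2651 0.0301] rim z 0.0782
xl side 114 [0.466  0.2681] rim z 0.0757
l top 194 [0.5966 0.3049 0.0262] rim z 0.0698
l side 78 [0.5977 0.3071] rim z 0.0674
m top 150 [0.4818 0.0881 0.0222] rim z 0.0632
m side 100 [0.4822 0.0909] rim z 0.0594
s top 120 [0.6153 0.1252 0.0184] rim z 0.0561
s side 71 [0.6167 0.1274] rim z 0.0517
```

>>> servo_tool --motion '[[[1, 0.6, -1, 0, -0.5], [1, 0.6, -1, 0, -0.5], [1, 0.6, -1, 0, -0.5], [1, 0.6, -1, 0, -0.5], [1, 0.6, -1, 0, -0.5]]]'

```text
t: 0.6
eef_pos: [0.2724, 0.4557, 0.253]
tool_rot: [-0.0, 0.262, 0.965, -0.0]
contact_force: [0.3, 0.2, 0.1]
gripper_width: 1.0
grasp_force: 0.0
```

>>> servo_tool --motion '[[[1, 0.805, -0.79, 0, -0.72], [1, 0.805, -0.79, 0, -0.72], [1, 0.805, -0.79, 0, -0.72], [1, 0.805, -0.79, 0, -0.72], [1, 0.805, -0.79, 0, -0.72], [1, 0.805, -0.79, 0, -0.72], [1, 0, 0, -0.8, 0], [1, 0, 0, -0.8, 0], [1, 0, 0, -0.8, 0], [1, 0, 0, 0, 0], [1, 0, 0, 0, 0]]]'

```text
t: 1.7
eef_pos: [0.4649, 0.2679, 0.1574]
tool_rot: [-0.0, 0.499, 0.866, -0.001]
contact_force: [1.3, -1.1, 0.4]
gripper_width: 1.003
grasp_force: 0.0
```

```bash
python3 - <<'E'
from m import *
print(bot.get_obs()['q'].round(3))
im,d=snap('side','side1'); a=cv2.resize(im[110:330,130:360,::-1],None,fx=2.6,fy=2.6,interpolation=cv2.INTER_CUBIC)
cv2.imwrite('pics/c2.png',a)
# hole line fit with fixed pitch
H=np.array([[.592,-.1032],[.5625,-.1579],[.5272,-.2177],[.488,-.2839]]);s=np.array([0,63,133,210])/1e3
f=least_squares(lambda p:(H-(p[:2]+s[:,None]*[np.cos(p[2]),np.sin(p[2])])).ravel(),[.592,-.103,-2.1])
print(f.x,np.degrees(f.x[2]));F=f.x[:2]+s[:,None]*[np.cos(f.x[2]),np.sin(f.x[2])];print(F.round(4))
print(proj('side',np.c_[F,[.07]*4]).round(1))
# depth holes: side view, points well below the plate seen through
for n,dd in(('side',d),('top',np.load('top0.npz')['d'])):
  g=np.stack(np.meshgrid(np.arange(250,420),np.arange(170,310)),-1).reshape(-1,2);P=cloud(n,g,dd[g[:,1],g[:,0]])
  u=np.array([np.cos(f.x[2]),np.sin(f.x[2])]);w=np.array([-u[1],u[0]]);q=P[:,:2]-f.x[:2]
  a=q@u;b=q@w;t=(abs(P[:,2]-.07)<.006)&(a>-.06)&(a<.28)&(abs(b)<.07)
  print(n,'plate z',np.median(P[t,2]).round(4),'along',np.percentile(a[t],[.5,99.5]).round(4),'across',np.percentile(b[t],[.5,99.5]).round(4))
E
```

```text
[-0.908  0.381  0.333  1.994 -0.171  0.795  0.049]
[ 0.59318584 -0.10277968 -2.0945184 ] -120.00706433792872
[[ 0.5932 -0.1028]
 [ 0.5617 -0.1573]
 [ 0.5267 -0.218 ]
 [ 0.4882 -0.2846]]
[[282.7 217.5]
 [284.8 231.6]
 [287.4 248.9]
 [290.6 270.2]]
side plate z 0.0691 along [-0.043   0.2643] across [-0.0531  0.0512]
top plate z 0.0703 along [-0.0424  0.2627] across [-0.052   0.0528]
```

View pics/c2.png

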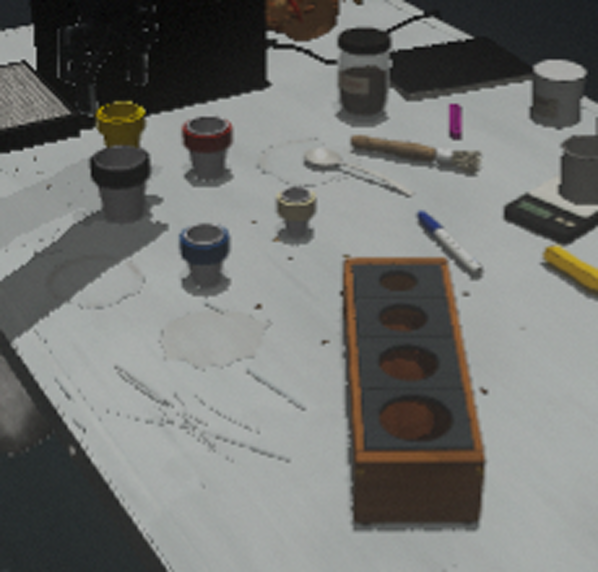

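View pics/side1.png

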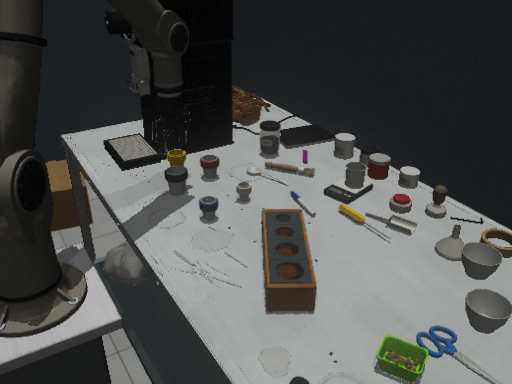

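```bash
python3 - <<'E'
from m import *
snap('top','top1'); o=bot.get_obs();print(o['eef_pos'],o['t'],proj('side',o['eef_pos']),proj('top',o['eef_pos']))
E
```

```text
[0.4658885  0.268718   0.15889616] 1.8 [[173.68005618 143.75357381]] [[172.7744834  241.53156121]]
```

View pics/top1.png

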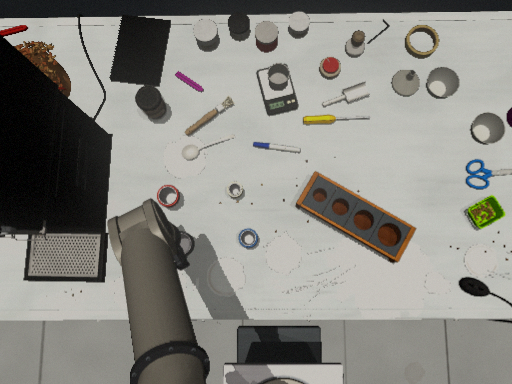

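The side view shows the wrist at (170,90) with the dark gripper above the charcoal cup at (176,180). The top view shows it above (175,242). I'll go down and grip.

>>> servo_tool --motion '[[[1, 0, -0.05, -0.71, 0], [1, 0, 0, -0.71, 0], [1, 0, 0, -0.4, 0], [1, 0, 0, -0.31, 0], [1, 0, 0, 0, 0], [0.3, 0, 0, 0, 0], [0.3, 0, 0, 0, 0], [0.3, 0, 0, 0, 0], [0.3, 0, 0, 0, 0], [0.3, 0, 0, 0, 0], [0.3, 0, 0, 0, 0]]]' --newtons 50

```text
t: 2.9
eef_pos: [0.466, 0.2669, 0.0741]
tool_rot: [0.0, 0.499, 0.867, 0.001]
contact_force: [-0.6, -0.4, 6.4]
gripper_width: 0.77
grasp_force: 53.6
```

>>> servo_tool --motion '[[[0.3, 0, 0, 0.5, 0], [0.3, 0, 0, 1, 0], [0.3, 0, 0, 1, 0], [0.3, 0, 0, 1, 0], [0.3, 0, 0, 0.5, 0]]]'

```text
t: 3.4
eef_pos: [0.4665, 0.2667, 0.2368]
tool_rot: [0.001, 0.499, 0.866, 0.003]
contact_force: [0.6, 1.2, -1.5]
gripper_width: 0.773
grasp_force: 56.8
```

>>> servo_tool --motion '[[[0.3, 0.04, -0.985, 0, -0.625], [0.3, 0.04, -0.985, 0, -0.625], [0.3, 0.04, -0.985, 0, -0.625], [0.3, 0.04, -0.985, 0, -0.625], [0.3, 0.04, -0.985, 0, -0.625], [0.3, 0.04, -0.985, 0, -0.625], [0.3, 0.04, -0.985, 0, -0.625], [0.3, 0.04, -0.985, 0, -0.625], [0.3, 0.04, -0.985, 0, -0.625], [0.3, 0.04, -0.985, 0, -0.625], [0.3, 0.04, -0.985, 0, -0.625], [0.3, 0.04, -0.985, 0, -0.625], [0.3, 0.04, -0.985, 0, -0.625], [0.3, 0.04, -0.985, 0, -0.625], [0.3, 0, 0, 0, 0], [0.3, 0, 0, 0, 0]]]'

```text
t: 5.0
eef_pos: [0.487, -0.2863, 0.2327]
tool_rot: [0.0, 0.867, 0.499, 0.0]
contact_force: [-0.1, 0.3, -0.2]
gripper_width: 0.776
grasp_force: 56.8
```

```bash
python3 - <<'E'
from m import *
print(bot.get_obs()['eef_pos'],bot.get_obs()['q'].round(2))
im,d=snap('side','side2');snap('top','top2')
cv2.imwrite('pics/c3.png',cv2.resize(im[60:330,130:440,::-1],None,fx=2.2,fy=2.2))
E
```

```text
[ 0.48698633 -0.28632308  0.23270183] [-0.18  0.4   0.79  1.88 -0.33  0.99  0.22]
```

View pics/c3.png

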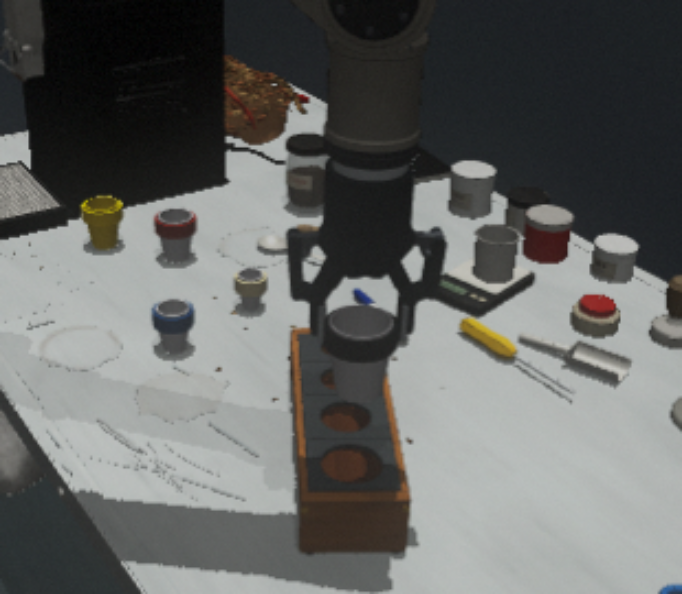

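The side crop shows the charcoal cup held upright at (362,345), above and behind its hole at (345,463).

```bash
cat >> m.py <<'E'
def held(d,D,x,y,zb):
    # fit the band (side view) of a held cup, zb = expected height of band middle
    u,v=proj('side',[x,y,zb])[0].astype(int)
    g=np.stack(np.meshgrid(np.arange(u-32,u+33),np.arange(v-35,v+36)),-1).reshape(-1,2)
    z=d[g[:,1],g[:,0]];g=g[z>0];P=cloud('side',g,z[z>0]);q=P[:,:2]-[x,y];r=np.hypot(*q.T)
    c=np.array([-.018-x,-.942-y]);c/=np.linalg.norm(c);a=(q@c)/np.maximum(r,1e-6)
    s=(abs(P[:,2]-zb)<.008)&(abs(r-D/2)<.007)&(a>.5);Q=P[s]
    f=least_squares(lambda p:np.hypot(Q[:,0]-p[0],Q[:,1]-p[1])-D/2,[x,y],loss='soft_l1',f_scale=.0015)
    near=P[(r<D/2+.006)&(a>.3)]
    return f.x.round(4),s.sum(),np.percentile(near[:,2],99).round(4)
E
python3 - <<'E'
from m import *
d=np.load('side2.npz')['d']
for zb in(.215,.225): print(held(d,.068,.487,-.2855,zb))
E
```

```text
(array([ 0.4868, -0.2852]), np.int64(162), np.float64(0.3051))
(array([ 0.4871, -0.2847]), np.int64(245), np.float64(0.3127))
```

>>> servo_tool --motion '[[[0.3, 0.02, 0.02, -0.6, 0], [0.3, 0, 0, -0.7, 0], [0.3, 0, 0, -0.7, 0], [0.3, 0, 0, -0.5, 0], [0.3, 0, 0, -0.4, 0], [0.3, 0, 0, -0.3, 0], [0.3, 0, 0, 0, 0], [0.3, 0, 0, 0, 0]]]'

```text
t: 5.9
eef_pos: [0.4886, -0.2847, 0.1047]
tool_rot: [0.0, 0.866, 0.5, 0.0]
contact_force: [-0.3, 1.0, -1.2]
gripper_width: 0.772
grasp_force: 56.7
```

>>> servo_tool --motion '[[[0.3, 0, 0, -0.1, 0], [0.3, 0, 0, -0.1, 0], [0.3, 0, 0, -0.1, 0], [0.3, 0, 0, 0, 0], [0.3, 0, 0, 0, 0]]]'

```text
t: 6.4
eef_pos: [0.4885, -0.2847, 0.0923]
tool_rot: [0.0, 0.866, 0.5, 0.0]
contact_force: [0.4, 0.4, 3.3]
gripper_width: 0.773
grasp_force: 57.1
```

>>> servo_tool --motion '[[[0.3, 0, 0, -0.03, 0], [0.3, 0, 0, 0, 0], [0.3, 0, 0, 0, 0]]]'

```text
t: 6.7
eef_pos: [0.4885, -0.2848, 0.0921]
tool_rot: [-0.0, 0.866, 0.5, 0.001]
contact_force: [-1.9, 2.2, 13.7]
gripper_width: 0.775
grasp_force: 58.1
```

>>> servo_tool --motion '[[[1, 0, 0, 0, 0], [1, 0, 0, 0, 0], [1, 0, 0, 0, 0], [1, 0, 0, 0, 0], [1, 0, 0, 0.5, 0], [1, 0, 0, 1, 0], [1, 0, 0, 1, 0], [1, 0, 0, 1, 0], [1, 0, 0, 0, 0], [1, 0, 0, 0, 0]]]'

```text
t: 7.7
eef_pos: [0.4886, -0.2847, 0.2315]
tool_rot: [0.001, 0.866, 0.5, 0.001]
contact_force: [0.8, 0.5, -0.0]
gripper_width: 1.002
grasp_force: 0.0
```

```bash
python3 - <<'E'
from m import *
print(bot.get_obs()['eef_pos'],bot.get_obs()['tool_rot'].round(3))
im,d=snap('side','side3')
cv2.imwrite('pics/c4.png',cv2.resize(im[130:330,220:350,::-1],None,fx=3,fy=3))
u,v=proj('side',[.4882,-.2846,.085])[0].astype(int)
g=np.stack(np.meshgrid(np.arange(u-30,u+31),np.arange(v-30,v+31)),-1).reshape(-1,2);P=cloud('side',g,d[g[:,1],g[:,0]])
s=np.hypot(P[:,0]-.4882,P[:,1]+.2846)<.04;print('rim',np.percentile(P[s&(P[:,2]<.11),2],[90,95,98,99.5]).round(4))
print(held(d,.068,.488,-.285,.08)[:2])
E
```

```text
[ 0.48861496 -0.28471314  0.23154221] [0.001 0.866 0.5   0.001]
rim [0.0918 0.0932 0.0939 0.0948]
(array([ 0.4879, -0.284 ]), np.int64(167))
```

View pics/c4.png

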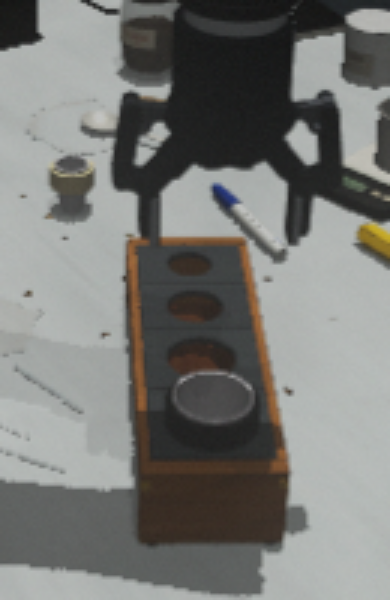

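The charcoal cup sits at crop (213,405) with its band flat on the plate and its rim measured at 94 mm. Next is the brick-red cup.

>>> servo_tool --motion '[[[1, 0.18, 0.985, 0, 0.583], [1, 0.18, 0.985, 0, 0.583], [1, 0.18, 0.985, 0, 0.583], [1, 0.18, 0.985, 0, 0.583], [1, 0.18, 0.985, 0, 0.583], [1, 0.18, 0.985, 0, 0.583], [1, 0.18, 0.985, 0, 0.583], [1, 0.18, 0.985, 0, 0.583], [1, 0.18, 0.985, 0, 0.583], [1, 0.18, 0.985, 0, 0.583], [1, 0.18, 0.985, 0, 0.583], [1, 0.18, 0.985, 0, 0.583], [1, 0.18, 0.985, 0, 0.583], [1, 0.18, 0.985, 0, 0.583], [1, 0.18, 0.985, 0, 0.583], [1, 0, 0, 0, 0], [1, 0, 0, 0, 0]]]'

```text
t: 9.45
eef_pos: [0.5951, 0.307, 0.2284]
tool_rot: [-0.001, 0.499, 0.867, -0.002]
contact_force: [0.2, -1.2, 0.1]
gripper_width: 1.004
grasp_force: 0.0
```

>>> servo_tool --motion '[[[1, 0.03, -0.02, -1, 0], [1, 0, 0, -1, 0], [1, 0, 0, -1, 0], [1, 0, 0, -0.7, 0], [1, 0, 0, -0.45, 0], [1, 0, 0, 0, 0], [0.3, 0, 0, 0, 0], [0.3, 0, 0, 0, 0], [0.3, 0, 0, 0, 0], [0.3, 0, 0, 0, 0], [0.3, 0, 0, 0, 0], [0.3, 0, 0, 0, 0], [0.3, 0, 0, 0, 0]]]'

```text
t: 10.75
eef_pos: [0.5989, 0.3059, 0.0674]
tool_rot: [0.001, 0.5, 0.866, 0.002]
contact_force: [-1.5, -0.8, 6.7]
gripper_width: 0.679
grasp_force: 53.7
```

>>> servo_tool --motion '[[[0.3, 0, 0, 0.5, 0], [0.3, 0, 0, 1, 0], [0.3, 0, 0, 1, 0], [0.3, 0, 0, 1, 0], [0.3, 0, 0, 0.5, 0]]]'

```text
t: 11.25
eef_pos: [0.599, 0.306, 0.2299]
tool_rot: [0.001, 0.5, 0.866, 0.003]
contact_force: [0.1, 0.6, -1.9]
gripper_width: 0.676
grasp_force: 54.3
```

>>> servo_tool --motion '[[[0.3, -0.128, -0.935, 0, -0.625], [0.3, -0.128, -0.935, 0, -0.625], [0.3, -0.128, -0.935, 0, -0.625], [0.3, -0.128, -0.935, 0, -0.625], [0.3, -0.128, -0.935, 0, -0.625], [0.3, -0.128, -0.935, 0, -0.625], [0.3, -0.128, -0.935, 0, -0.625], [0.3, -0.128, -0.935, 0, -0.625], [0.3, -0.128, -0.935, 0, -0.625], [0.3, -0.128, -0.935, 0, -0.625], [0.3, -0.128, -0.935, 0, -0.625], [0.3, -0.128, -0.935, 0, -0.625], [0.3, -0.128, -0.935, 0, -0.625], [0.3, -0.128, -0.935, 0, -0.625], [0.3, 0, 0, 0, 0], [0.3, 0, 0, 0, 0]]]'

```text
t: 12.85
eef_pos: [0.5254, -0.2189, 0.2255]
tool_rot: [0.0, 0.867, 0.499, 0.001]
contact_force: [0.8, 0.3, -1.8]
gripper_width: 0.679
grasp_force: 54.2
```

```bash
python3 - <<'E'
from m import *
e=bot.get_obs()['eef_pos'];print(e)
im,d=snap('side','side4')
for dz in(-.015,-.01): print(held(d,.060,e[0],e[1],e[2]+dz)[:2])
E
```

```text
[ 0.52542115 -0.21885735  0.22545326]
(array([ 0.5259, -0.2165]), np.int64(155))
(array([ 0.5261, -0.2164]), np.int64(169))
```

>>> servo_tool --motion '[[[0.3, 0.01, -0.022, -0.6, 0], [0.3, 0, 0, -0.7, 0], [0.3, 0, 0, -0.6, 0], [0.3, 0, 0, -0.5, 0], [0.3, 0, 0, -0.4, 0], [0.3, 0, 0, -0.1, 0], [0.3, 0, 0, -0.1, 0], [0.3, 0, 0, -0.1, 0], [0.3, 0, 0, -0.1, 0], [0.3, 0, 0, -0.1, 0], [0.3, 0, 0, 0, 0], [0.3, 0, 0, 0, 0]]]'

```text
t: 14.1
eef_pos: [0.5265, -0.2191, 0.0934]
tool_rot: [0.0, 0.866, 0.499, 0.0]
contact_force: [-0.8, 0.9, 3.2]
gripper_width: 0.683
grasp_force: 54.6
```

>>> servo_tool --motion '[[[0.3, 0, 0, -0.04, 0], [0.3, 0, 0, 0, 0], [0.3, 0, 0, 0, 0]]]'

```text
t: 14.4
eef_pos: [0.5266, -0.2191, 0.0932]
tool_rot: [-0.0, 0.866, 0.499, 0.001]
contact_force: [-4.9, 4.7, 20.4]
gripper_width: 0.677
grasp_force: 56.2
```

>>> servo_tool --motion '[[[1, 0, 0, 0, 0], [1, 0, 0, 0, 0], [1, 0, 0, 0, 0], [1, 0, 0, 0, 0], [1, 0, 0, 0.5, 0], [1, 0, 0, 1, 0], [1, 0, 0, 1, 0], [1, 0, 0, 1, 0], [1, 0, 0, 0, 0], [1, 0, 0, 0, 0]]]'

```text
t: 15.4
eef_pos: [0.5265, -0.2189, 0.2319]
tool_rot: [0.0, 0.866, 0.5, 0.001]
contact_force: [-0.2, -0.1, -0.5]
gripper_width: 0.999
grasp_force: 0.0
```

```bash
python3 - <<'E'
from m import *
print(bot.get_obs()['eef_pos'])
im,d=snap('side','side5')
cv2.imwrite('pics/c5.png',cv2.resize(im[130:330,170:350,::-1],None,fx=3,fy=3))
for k,x,y in(('xl',.4882,-.2846),('l',.5267,-.218)):
  u,v=proj('side',[x,y,.085])[0].astype(int)
  g=np.stack(np.meshgrid(np.arange(u-30,u+31),np.arange(v-30,v+31)),-1).reshape(-1,2);P=cloud('side',g,d[g[:,1],g[:,0]])
  s=np.hypot(P[:,0]-x,P[:,1]-y)<.036;print(k,'rim',np.percentile(P[s&(P[:,2]<.11),2],[90,95,98,99.5]).round(4),held(d,dict(xl=.068,l=.06)[k],x,y,.08)[:2])
print('m',held(d,.052,.482,.089,.047),'s',held(d,.044,.616,.126,.04))
E
```

```text
[ 0.52649829 -0.2188951   0.23187101]
xl rim [0.0923 0.0933 0.0939 0.0949] (array([ 0.4884, -0.2842]), np.int64(169))
l rim [0.092  0.0933 0.0943 0.0953] (array([ 0.5272, -0.2166]), np.int64(99))
m (array([0.4821, 0.0907]), np.int64(80), np.float64(0.0585)) s (array([0.616 , 0.1278]), np.int64(61), np.float64(0.0523))
```

View pics/c5.png

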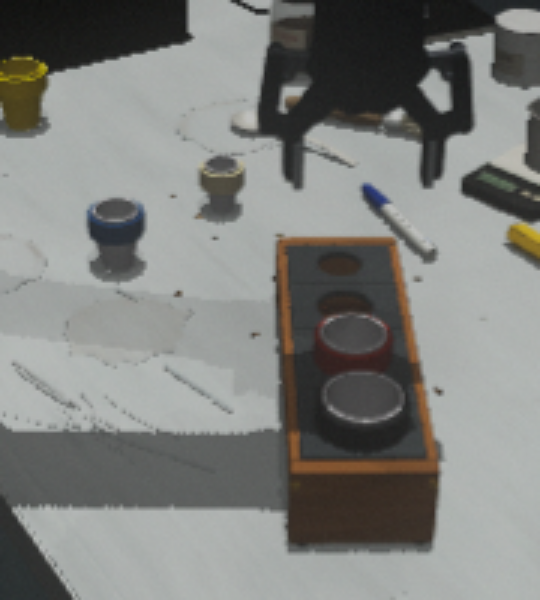

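Both cups are seated at (353,342) and (362,405), with rims at 94 mm. Next is the blue cup.

>>> servo_tool --motion '[[[1, -0.139, 0.964, 0, 0], [1, -0.139, 0.964, 0, 0], [1, -0.139, 0.964, 0, 0], [1, -0.139, 0.964, 0, 0], [1, -0.139, 0.964, 0, 0], [1, -0.139, 0.964, 0, 0], [1, -0.139, 0.964, 0, 0], [1, -0.139, 0.964, 0, 0], [1, 0, 0, 0, 0], [1, 0, 0, 0, 0]]]'

```text
t: 16.45
eef_pos: [0.4806, 0.0901, 0.23]
tool_rot: [0.0, 0.866, 0.5, -0.001]
contact_force: [-0.2, -0.9, -0.7]
gripper_width: 0.998
grasp_force: 0.0
```

>>> servo_tool --motion '[[[1, 0, 0, -1, 0], [1, 0, 0, -1, 0], [1, 0, 0, -1, 0], [1, 0, 0, -0.8, 0], [1, 0, 0, -0.5, 0], [1, 0, 0, 0, 0], [0.2, 0, 0, 0, 0], [0.2, 0, 0, 0, 0], [0.2, 0, 0, 0, 0], [0.2, 0, 0, 0, 0], [0.2, 0, 0, 0, 0], [0.2, 0, 0, 0, 0], [0.2, 0, 0, 0, 0], [0.2, 0, 0, 0, 0]]]'

```text
t: 17.85
eef_pos: [0.4826, 0.0895, 0.061]
tool_rot: [0.0, 0.866, 0.499, 0.001]
contact_force: [-1.3, -0.4, 7.9]
gripper_width: 0.59
grasp_force: 50.5
```

>>> servo_tool --motion '[[[0.2, 0, 0, 0.5, 0], [0.2, 0, 0, 1, 0], [0.2, 0, 0, 1, 0], [0.2, 0, 0, 1, 0], [0.2, 0, 0, 0.5, 0], [0.2, 0.284, -0.881, 0, 0], [0.2, 0.284, -0.881, 0, 0], [0.2, 0.284, -0.881, 0, 0], [0.2, 0.284, -0.881, 0, 0], [0.2, 0.284, -0.881, 0, 0], [0.2, 0.284, -0.881, 0, 0], [0.2, 0.284, -0.881, 0, 0], [0.2, 0, 0, 0, 0], [0.2, 0, 0, 0, 0]]]'

```text
t: 19.25
eef_pos: [0.5608, -0.1581, 0.2199]
tool_rot: [0.0, 0.867, 0.498, 0.0]
contact_force: [0.1, -0.1, -1.9]
gripper_width: 0.586
grasp_force: 52.8
```

```bash
python3 - <<'E'
from m import *
e=bot.get_obs()['eef_pos'];print(e)
im,d=snap('side','side6')
for dz in(-.017,-.012): print(held(d,.052,e[0],e[1],e[2]+dz)[:2])
E
```

```text
[ 0.56082899 -0.15809148  0.21992184]
(array([ 0.5607, -0.1563]), np.int64(123))
(array([ 0.5609, -0.1562]), np.int64(135))
```

>>> servo_tool --motion '[[[0.2, 0.025, 0, -0.6, 0], [0.2, 0, 0, -0.7, 0], [0.2, 0, 0, -0.6, 0], [0.2, 0, 0, -0.5, 0], [0.2, 0, 0, -0.3, 0], [0.2, 0, 0, -0.1, 0], [0.2, 0, 0, -0.1, 0], [0.2, 0, 0, -0.1, 0], [0.2, 0, 0, -0.1, 0], [0.2, 0, 0, 0, 0], [0.2, 0, 0, 0, 0]]]'

```text
t: 20.4
eef_pos: [0.5622, -0.1572, 0.0955]
tool_rot: [0.0, 0.866, 0.499, 0.0]
contact_force: [0.5, -0.1, -0.6]
gripper_width: 0.586
grasp_force: 52.9
```

>>> servo_tool --motion '[[[0.2, 0, 0, -0.05, 0], [0.2, 0, 0, -0.04, 0], [0.2, 0, 0, 0, 0], [0.2, 0, 0, 0, 0]]]'

```text
t: 20.8
eef_pos: [0.5624, -0.1574, 0.0948]
tool_rot: [-0.001, 0.867, 0.499, 0.001]
contact_force: [-9.7, 4.6, 27.9]
gripper_width: 0.589
grasp_force: 55.6
```

>>> servo_tool --motion '[[[1, 0, 0, 0, 0], [1, 0, 0, 0, 0], [1, 0, 0, 0, 0], [1, 0, 0, 0, 0], [1, 0, 0, 0.5, 0], [1, 0, 0, 1, 0], [1, 0, 0, 1, 0], [1, 0, 0, 1, 0], [1, 0.167, 0.887, 0, 0], [1, 0.167, 0.887, 0, 0], [1, 0.167, 0.887, 0, 0], [1, 0.167, 0.887, 0, 0], [1, 0.167, 0.887, 0, 0], [1, 0.167, 0.887, 0, 0], [1, 0.167, 0.887, 0, 0], [1, 0.167, 0.887, 0, 0], [1, 0, 0, 0, 0], [1, 0, 0, 0, 0]]]'

```text
t: 22.6
eef_pos: [0.6154, 0.1277, 0.2311]
tool_rot: [0.0, 0.866, 0.5, -0.0]
contact_force: [-0.7, -1.9, -0.4]
gripper_width: 1.001
grasp_force: 0.0
```

```bash
python3 - <<'E'
from m import *
print(bot.get_obs()['eef_pos'])
im,d=snap('side','side7')
cv2.imwrite('pics/c7.png',cv2.resize(im[130:330,170:350,::-1],None,fx=3,fy=3))
x,y=.5617,-.1573
u,v=proj('side',[x,y,.085])[0].astype(int)
g=np.stack(np.meshgrid(np.arange(u-30,u+31),np.arange(v-30,v+31)),-1).reshape(-1,2);P=cloud('side',g,d[g[:,1],g[:,0]])
s=np.hypot(P[:,0]-x,P[:,1]-y)<.03;print('rim',np.percentile(P[s&(P[:,2]<.11),2],[90,95,98,99.5]).round(4),held(d,.052,x,y,.08)[:2])
E
```

```text
[0.61539012 0.1277174  0.23111237]
rim [0.0923 0.0937 0.0946 0.0955] (array([ 0.5627, -0.156 ]), np.int64(85))
```

View pics/c7.png

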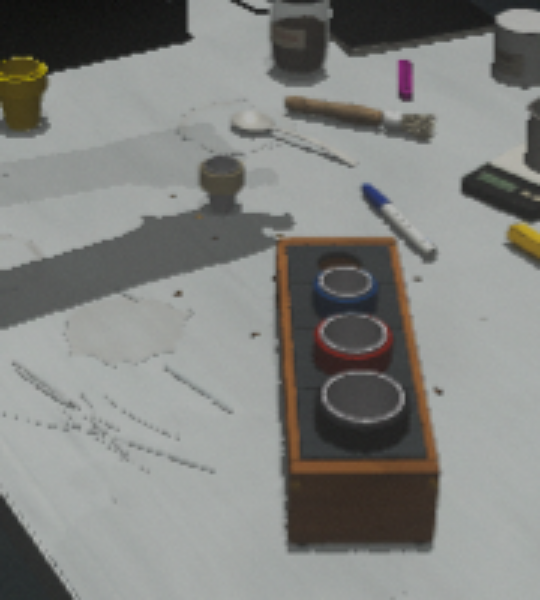

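The blue cup is seated at (346,288). Next is the cream cup.

>>> servo_tool --motion '[[[1, 0, -0.02, -1, 0], [1, 0, 0, -1, 0], [1, 0, 0, -1, 0], [1, 0, 0, -0.9, 0], [1, 0, 0, -0.55, 0], [1, 0, 0, 0, 0], [0.1, 0, 0, 0, 0], [0.1, 0, 0, 0, 0], [0.1, 0, 0, 0, 0], [0.1, 0, 0, 0, 0], [0.1, 0, 0, 0, 0], [0.1, 0, 0, 0, 0], [0.1, 0, 0, 0, 0], [0.1, 0, 0, 0, 0], [0.1, 0, 0, 0, 0]]]'

```text
t: 24.15
eef_pos: [0.6168, 0.126, 0.0558]
tool_rot: [0.0, 0.866, 0.499, 0.002]
contact_force: [-1.5, 0.7, 6.3]
gripper_width: 0.491
grasp_force: 49.8
```

>>> servo_tool --motion '[[[0.1, 0, 0, 0.5, 0], [0.1, 0, 0, 1, 0], [0.1, 0, 0, 1, 0], [0.1, 0, 0, 1, 0], [0.1, 0, 0, 0.5, 0], [0.1, -0.081, -0.817, 0, 0], [0.1, -0.081, -0.817, 0, 0], [0.1, -0.081, -0.817, 0, 0], [0.1, -0.081, -0.817, 0, 0], [0.1, -0.081, -0.817, 0, 0], [0.1, -0.081, -0.817, 0, 0], [0.1, -0.081, -0.817, 0, 0], [0.1, 0, 0, 0, 0], [0.1, 0, 0, 0, 0]]]'

```text
t: 25.55
eef_pos: [0.5927, -0.1038, 0.2145]
tool_rot: [0.0, 0.867, 0.498, 0.001]
contact_force: [-0.0, 0.8, -0.7]
gripper_width: 0.49
grasp_force: 51.2
```

```bash
python3 - <<'E'
from m import *
e=bot.get_obs()['eef_pos'];print(e)
im,d=snap('side','side8')
for dz in(-.018,-.013): print(held(d,.044,e[0],e[1],e[2]+dz)[:2])
E
```

```text
[ 0.59274695 -0.1037926   0.21449701]
(array([ 0.5923, -0.1019]), np.int64(98))
(array([ 0.5926, -0.1014]), np.int64(110))
```

>>> servo_tool --motion '[[[0.1, 0.035, 0, -0.6, 0], [0.1, 0, 0, -0.6, 0], [0.1, 0, 0, -0.6, 0], [0.1, 0, 0, -0.5, 0], [0.1, 0, 0, -0.25, 0], [0.1, 0, 0, -0.1, 0], [0.1, 0, 0, -0.1, 0], [0.1, 0, 0, -0.1, 0], [0.1, 0, 0, -0.1, 0], [0.1, 0, 0, 0, 0], [0.1, 0, 0, 0, 0]]]'

```text
t: 26.7
eef_pos: [0.595, -0.1029, 0.0979]
tool_rot: [-0.0, 0.866, 0.499, 0.001]
contact_force: [-5.7, 2.9, 14.8]
gripper_width: 0.492
grasp_force: 52.6
```

>>> servo_tool --motion '[[[1, 0, 0, 0, 0], [1, 0, 0, 0, 0], [1, 0, 0, 0, 0], [1, 0, 0, 0, 0], [1, 0, 0, 0.5, 0], [1, 0, 0, 1, 0], [1, 0, 0, 1, 0], [1, 0, 0, 1, 0], [1, 0, 1, 0, 0], [1, 0, 1, 0, 0], [1, 0, 1, 0, 0], [1, 0, 1, 0, 0], [1, 0, 1, 0, 0], [1, 0, 1, 0, 0], [1, 0, 0, 0, 0], [1, 0, 0, 0, 0]]]'

```text
t: 28.3
eef_pos: [0.5941, 0.1383, 0.2353]
tool_rot: [0.0, 0.866, 0.501, -0.0]
contact_force: [-0.0, -0.9, 1.3]
gripper_width: 0.998
grasp_force: 0.0
```

```bash
python3 - <<'E'
from m import *
im,d=snap('side','side9')
cv2.imwrite('pics/c9.png',cv2.resize(im[150:310,220:350,::-1],None,fx=4,fy=3.7)[:600])
for k,x,y,D in(('s',.5932,-.1028,.044),('m',.5617,-.1573,.052),('l',.5267,-.218,.06),('xl',.4882,-.2846,.068)):
  u,v=proj('side',[x,y,.085])[0].astype(int)
  g=np.stack(np.meshgrid(np.arange(u-30,u+31),np.arange(v-30,v+31)),-1).reshape(-1,2);P=cloud('side',g,d[g[:,1],g[:,0]])
  s=np.hypot(P[:,0]-x,P[:,1]-y)<D/2+.005;print(k,'rim',np.percentile(P[s,2],[90,98,99.5]).round(4),held(d,D,x,y,.08)[:2])
E
```

```text
s rim [0.0924 0.095  0.0965] (array([ 0.5951, -0.1007]), np.int64(52))
m rim [0.0924 0.0941 0.0949] (array([ 0.5624, -0.1559]), np.int64(81))
l rim [0.0917 0.0943 0.0948] (array([ 0.5271, -0.2165]), np.int64(101))
xl rim [0.0917 0.0939 0.0948] (array([ 0.4884, -0.2842]), np.int64(165))
```

View pics/c9.png

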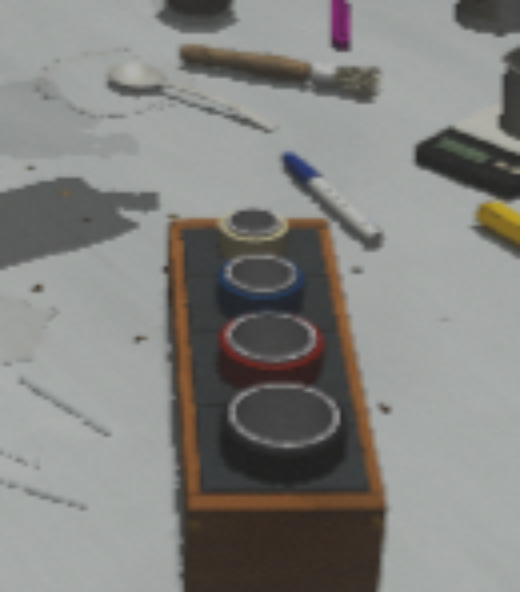

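All four cups hang in order: cream at (253,228), blue (260,280), red (270,345) and charcoal (283,425). The cream rim reads about 1 mm high, so I'll check whether that is tilt or noise.

```bash
python3 - <<'E'
from m import *
for n in('side','top'):
  d=np.median([bot.read_camera(n)[1] for _ in range(9)],0)
  for k,x,y,D in(('s',.594,-.102,.044),('m',.562,-.1568,.052),('l',.527,-.2175,.06),('xl',.4882,-.2846,.068)):
    u,v=proj(n,[x,y,.085])[0].astype(int)
    g=np.stack(np.meshgrid(np.arange(u-30,u+31),np.arange(v-30,v+31)),-1).reshape(-1,2);P=cloud(n,g,d[g[:,1],g[:,0]])
    q=P[:,:2]-[x,y];r=np.hypot(*q.T);s=(abs(r-(D/2-.006))<.006)&(P[:,2]>.086)&(P[:,2]<.105)
    th=np.arctan2(q[:,1],q[:,0])[s]; z=P[s,2]
    print(n,k,s.sum(),[round(float(np.percentile(z[(th>=a)&(th<a+np.pi/2)],90)),4) if ((th>=a)&(th<a+np.pi/2)).sum()>2 else None for a in np.arange(-2,2)*np.pi/2])
E
```

```text
side s 117 [0.0929, 0.0933, 0.0936, 0.0935]
side m 157 [0.0929, 0.0935, 0.0933, 0.0933]
side l 207 [0.093, 0.0933, 0.0932, 0.0938]
side xl 274 [0.0933, 0.0934, 0.0934, 0.0935]
top s 123 [0.095, 0.0951, 0.0946, 0.0944]
top m 148 [0.0948, 0.095, 0.0948, 0.0954]
top l 181 [0.0952, 0.096, 0.0945, 0.0949]
top xl 219 [0.0956, 0.0949, 0.0948, 0.0946]
```

All four are level and equally seated.

```bash
python3 -c "
from station import bot
print(bot.hand_in())"
```

```text
the job is handed in; nothing more can be done
None
```

All four cups hang upright in their matching holes, placed largest to smallest with their bands flat on the plates; the spoon and pen were not touched, and the job is handed in.

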